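# Pin the conduit length stop with its ball-lock pin

### The arm

A 6-joint arm with a two-finger parallel gripper is mounted at the origin on the work surface. World frame = base frame: x ahead of the robot, y to its left, z up, the work surface at z = 0. Lengths are in m, angles in rad, forces in N, time in s.
With the tool pointing down it reaches from about 0.35 to 0.85 m from the base axis. Payload 8.1 kg.
Tool frame: the origin (TCP) lies at the very end of the fingers, on their centre line; the grasp point (between the pads) lies 19 mm behind it; z points along the fingers, y is the line along which they close (so a half turn about z gives the same grasp; the last joint's range is limited). The gripper opens to 93 mm and grips with 3 to 60 N. Pads are 15 mm wide; open, the fingers measure 128 mm over their backs; the gripper's body (75 mm by 188 mm) begins 65 mm behind the grasp point.
Start: joints at [1.027, 0.13, 1.488, -0, 1.523, -0.085], TCP at [0.266, 0.538, 0.219] pointing down, gripper open.
Joint ranges: [-2.96, 2.96], [-0.89, 2.26], [0.02, 2.5], [-1.34, 4.48], [0, 2.73], [-2.66, 2.66]. Speed limits (rad/s): [2.39, 2.39, 2.79, 3.14, 3.14, 3.14].

### API

Orientations are given as a rotation vector (axis times angle).
In Python, from plant import read_state, eyes, workorder gives the robot as it stands. The module is installed in compiled form; this text tells all that it offers.
- The arm moves only by the tool play_rows, never from a script. Its argument "targets" is one flat list of numbers, 4 for each row, row after row: the shift along the tool's x, y, z in cm, then the turn about the tool's z in degrees. In form: [dx, dy, dz, roll, dx, dy, dz, roll, ...]. A call has 1 to 8 rows; each row is the pose to reach, as a shift and turn from the pose commanded when the call began, along the tool's axes at that moment; what a row does not reach only later rows make up. A row lasts 1/12 s, in which the tool goes at most 41.7 mm and 7.16 degrees, less where a joint would pass 70% of its speed; a pose out of reach is approached as far as the arm can. A call with a gripper value outside its range is refused whole. "grip" is the finger opening in cm, from 0 to 9.3, set as the call begins (left out, the last holds). The fingers move at their own pace and stop on an object; "grip_force" is the grip in N (left out, the last holds). Time passes only in rows, so rows that repeat a pose let the fingers close. It gives the time, the measured TCP pose, the force, the opening and the grip force at its end, in the units of the state.
- read_state(): the state, without advancing time (a new reading comes with each control period).
- eyes.read_camera(name): name is "scene" or "top" or "wrist"; returns a dict with "image" (384x512x3 uint8, red, green, blue), "vfov" (degrees; the focal length in pixels is half the picture's height over the tangent of half this angle, whatever the lens; pixels are square), "cx", "cy" (the principal point, pixels), "k1" (the pictures are not rectified: a ray, as slopes to the right and down, at radius r is drawn at 1 + k1 r^2 times it, then the intrinsics apply), "cam_to_world" (4x4, takes a point from camera to world coordinates); the wrist camera has in their place "T_tool_cam" (4x4, takes a point from camera to tool coordinates, whose origin is the TCP and whose axes are the flange's). Camera axes: x right, y up, looking along -z (the intrinsics and any distortion apply to the point x, -y, -z); pixel columns grow to the right and rows downward; lengths in m; the calibration is good to about 2 mm. A picture is of the moment at which its call begins: read the wrist's pose just before it. There is no depth.
- workorder.close_job(): hands the job in; it is judged then, once.
The state is a dict: "t": time; "q": joint angles; "dq": joint speeds; "joint_torque": joint torques, N m; "tool_pos": TCP position; "orientation": TCP orientation; "force": force on the tool from outside, world axes, zero at the start; "wrist_torque": the same for the moment, N m; "opening": finger opening in m; "gripper_force": force on a finger pad.
Only numpy, scipy, OpenCV 4.12 (cv2) and the standard library are available. Lean on these libraries where they do the work, as an engineer would, in place of code of your own. Each camera call takes 0.05 s, during which the arm holds its last target. There are 200 camera calls.

### The job

Set the conduit cut-off stop to its shortest length: push the stop bar all the way home into its sleeve so that the holes line up, then take the ball-lock pin out of its storage bracket and, holding its thumb button in, slide it through the sleeve and bar until its collar is right against the sleeve. Let go so that the button springs back out and the pin locks. Work gently, without ramming bar or pin, and leave the conduit and the other things on the bench where they are.

Things in the scene. Friction and masses are not known exactly. Their poses are not given: they have to be found in the camera images.
- stop: Cut-off stop on the bench, base plate 430 x 175 mm. Origin on the bench below the usual middle of its square steel sleeve; x along the sleeve (away from the robot), y across (to its left), z up. Sleeve 90 mm long (x), 56 wide (faces y = -28, +28 mm), 56 high, walls 6 mm, on a post clamped by hand: it stands up to 8 mm off in x and at a varying height, neither measured. Conduit rests at y = +80 mm.
- stop_bar (a joint): How far (m) the hollow 40 x 40 mm aluminium stop bar is drawn out of the sleeve, to -x; starts 12 to 38 mm out. 0 = home on its rubber stop: its first 14.4 mm cross hole then lines up with the sleeve's 13.2 mm one, which runs along y through the middle of both side walls, 28 mm below the flat top. Hole 66 to 94 mm above the bench: feel or look for it. 3 N of friction; stays where left.
- flag_foot (a point): Fixed point on the stop's base plate at its x = -66 mm, 8 mm above the bench, below the bar's axis. The flag is the upright dark steel plate, 8 mm thick, on the bar's robot-side end: push the bar home on it, along +x. It spans 20 mm right to 105 mm left of the bar's axis, 23 mm below to 35 mm above. With the bar home its outer (-x) face is exactly 66 mm from the cross hole's axis.
- bracket: Storage bracket fixed to the bench: a U of flat steel, base 50 x 76 mm, two upright lugs 36 mm wide, 64 mm high, 6 mm thick, outer faces at y = -28 and +28 mm, each with a 13.2 mm hole 50 mm above the bench. Origin on the bench below its middle; y along the holes.
- pin: Ball-lock pin (0.13 kg), parked level through both bracket lugs, collar against the y = -28 mm lug, y axis along the bracket's y. Origin on its axis at the collar's seating face, +y to the nose. Shank 12 mm thick; collar 22 mm, y = 0 to -5 mm; bare neck 12 mm thick, -5 to -37 mm; round black finger flange 36 mm wide, -37 to -45 mm; then the button. Draw it out along its -y.
- pin_nose (a point): Tip of the pin's blunt nose, which goes in first, along the stop's +y; 77 mm ahead of the collar's seating face; the nose narrows from 12 to 9 mm over 11 mm. 17 mm behind the tip two locking balls stand out 2 mm on either side while the button is out, and lie flush when it is pressed in: with the button out the pin can be neither drawn out nor pushed in.
- pin_button (a joint): Thumb button's travel in m: 0 = out, balls locked out; 0.006 = fully in, balls drawn in. The spring takes 4 N to start and 7 N fully in. It comes fully out again only where the balls have room: in the stop, with the collar within about 1.6 mm of the sleeve.
- button_face (a point): Centre of the outer face of the button, an aluminium disc 34 mm wide and 4 mm thick on the pin's axis; 55 mm behind the collar's seating face when out. The pin is held with its button in by squeezing, along the pin's axis, this face and the nose side of the flange, one finger reaching down over the neck: 18 mm across with the button out, 12 mm with it in.
- conduit: Grey plastic conduit, 20 mm diameter, 300 mm long, lying loose on the stop's two rests. Leave alone.
- carton: Small cardboard box, 75 x 110 x 55 mm, loose on the bench. Leave alone.
- jar: Clear jar with a metal lid, 60 mm diameter, 75 mm high, loose on the bench. Leave alone.
- driver: Screwdriver with a black handle, 160 mm long, lying loose on the bench. Leave alone.
Mind the look-alikes: they are no part of the job. Leave any green or red look-alike of the pin alone.

How it is judged:
On the way, in this order (a step that is already met when the one before it is completed fails the run):
1. the pin has been drawn clear of the storage bracket (distance between pin and bracket above 0.11 m), for 0.1 s.
2. the pin is on its way through the stop's hole with its button held in (y of pin in the frame of stop between -0.073 and -0.032 m and x of pin in the frame of stop between -0.012 and 0.012 m and z of pin in the frame of stop between 0.06 and 0.1 m and angle between the y axis of pin and the y axis of stop, either way round below 0.15 rad and value of joint pin_button above 0.004 m), for 0.1 s.
At the end, for the whole second after the job is handed in: The pin is through the sleeve's cross hole and the home bar: collar face within 2.5 mm of the sleeve's right-hand face, axis within 0.06 rad of the hole's line; button sprung back out (within 1.5 mm); bar home within 3 mm; pin at rest and released (y of pin in the frame of stop between -0.0305 and -0.025 m and x of pin in the frame of stop between -0.012 and 0.012 m and z of pin in the frame of stop between 0.06 and 0.1 m and angle between the y axis of pin and the y axis of stop, either way round below 0.06 rad and value of joint pin_button below 0.0015 m and value of joint stop_bar below 0.003 m and linear speed of pin below 0.02 m/s); the robot touches nothing.
It fails at once if the pin is forced: over 30 N between the pin and the stop or its bar (contact force between pin and stop above 30 N).
It fails at once if the pin is wrenched in its bracket: over 60 N (contact force between pin and bracket above 60 N).
It fails at once if the bar or sleeve is rammed: the robot strikes or presses the stop or its bar with over 70 N (contact force between any of the fingers, the arm and stop above 70 N).
It fails at once if the conduit, carton, jar or screwdriver is moved by over 25 mm (distance of any of conduit, carton, jar, driver from where it was at the start of the episode above 0.025 m).
It also fails if it takes over 72 s, if anything falls off the work surface, if the arm or the gripper's body presses on something with over 40 N, if the wrist force passes 120 N, or if a joint passes its speed limit or range.

## Working session

There is one attempt and no reset: what is moved stays moved. The work goes in short steps, Python scripts to look and compute and a tool call to move; the robot and the scene stay as the last step left them, time stands still between calls to the robot, and variables do not carry over. Pictures are saved under pics/ and viewed, at most 10 in all, crops included, and the job is handed in when it is done.

Besides the shell and the picture viewer there is one more tool, called after "Emit:" by a JSON object that holds its "fn" and its "kwargs", one argument or row to a line. play_rows: Moves the arm, as the interface text tells. Its arguments: {"type":"object","properties":{"targets":{"type":"array"},"grip":{"type":"number"},"grip_force":{"type":"number"}},"required":["targets"]}

```bash
mkdir -p pics
cat > h.py <<'E'
import numpy as np, cv2
from scipy.spatial.transform import Rotation as R
from plant import read_state, eyes, workorder
def cam(name):
    s=read_state(); c=eyes.read_camera(name)
    if 'T_tool_cam' in c:
        T=np.eye(4);T[:3,:3]=R.from_rotvec(s['orientation']).as_matrix();T[:3,3]=s['tool_pos']
        c['cam_to_world']=T@np.array(c['T_tool_cam'])
    c['f']=192/np.tan(np.radians(c['vfov'])/2); c['cam_to_world']=np.array(c['cam_to_world'])
    return c
def save(c,n,crop=None,k=1):
    im=c['image'][:,:,::-1]
    if crop: im=im[crop[1]:crop[3],crop[0]:crop[2]]
    cv2.imwrite('pics/'+n,cv2.resize(im,None,fx=k,fy=k,interpolation=cv2.INTER_CUBIC))
def ray(c,u,v):
    K=np.array([[c['f'],0,c['cx']],[0,c['f'],c['cy']],[0,0,1]])
    p=cv2.undistortPoints(np.array([[[u,v]]],float),K,np.array([c['k1'],0,0,0.]))[0,0]
    M=c['cam_to_world'];d=M[:3,:3]@np.array([p[0],-p[1],-1]);return M[:3,3],d/np.linalg.norm(d)
def onz(c,u,v,z):
    o,d=ray(c,u,v);return o+d*(z-o[2])/d[2]
def proj(c,P):
    p=np.linalg.inv(c['cam_to_world'])@np.append(P,1);x,y=p[0]/-p[2],-p[1]/-p[2];r=1+c['k1']*(x*x+y*y)
    return c['cx']+c['f']*x*r,c['cy']+c['f']*y*r
def tri(rs):
    A=sum(np.eye(3)-np.outer(d,d) for o,d in rs);b=sum((np.eye(3)-np.outer(d,d))@o for o,d in rs);return np.linalg.solve(A,b)
import pickle
def dump(c,n): pickle.dump(c,open(n,'wb'))
def load(n): return pickle.load(open(n,'rb'))
E
python3 - <<'E'
from h import *
for n in ('scene','top','wrist'):
    c=cam(n);dump(c,n+'0.pkl');print(n,c['f'],c['k1'],c['cam_to_world'].round(3).tolist())
    save(c,n+'0.png',k=1.5)
s=read_state();print(s['t'],s['orientation'],s['opening'],s['force'])
E
```

```text
scene 453.3060763788558 -0.10220366150098795 [[0.219, -0.582, 0.783, 1.551], [0.976, 0.119, -0.184, -0.206], [0.014, 0.804, 0.594, 0.801], [0.0, 0.0, 0.0, 1.0]]
top 390.69945645808843 -0.04447544396197796 [[0.127, 0.968, -0.215, 0.377], [-0.992, 0.123, -0.03, 0.011], [-0.002, 0.217, 0.976, 1.043], [0.0, 0.0, 0.0, 1.0]]
wrist 293.6931277989454 -0.0001494690173556318 [[0.443, -0.858, -0.262, 0.192], [0.897, 0.422, 0.132, 0.574], [-0.003, -0.293, 0.956, 0.383], [0.0, 0.0, 0.0, 1.0]]
0.15 [-7.14256011e-01 -3.05888256e+00  2.18235983e-03] 0.09331922461535425 [-0.25259841 -0.41308265  0.32379855]
```

View pics/top0.png

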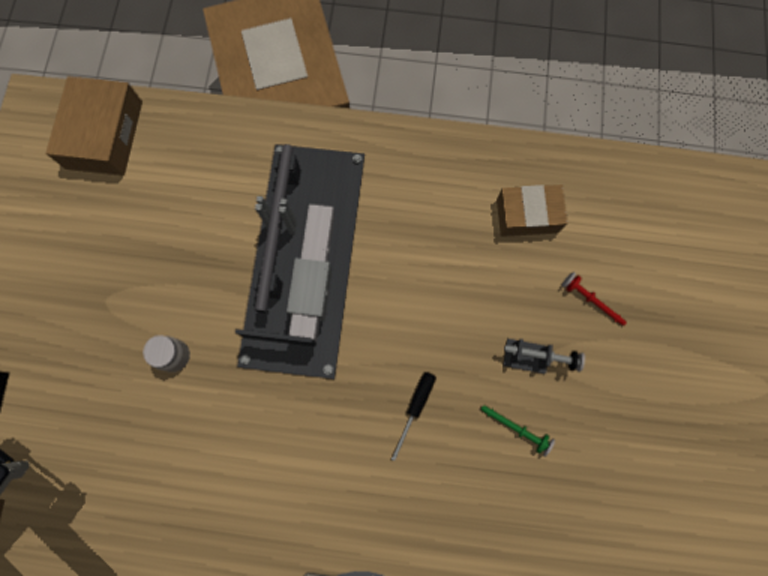

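View pics/scene0.png

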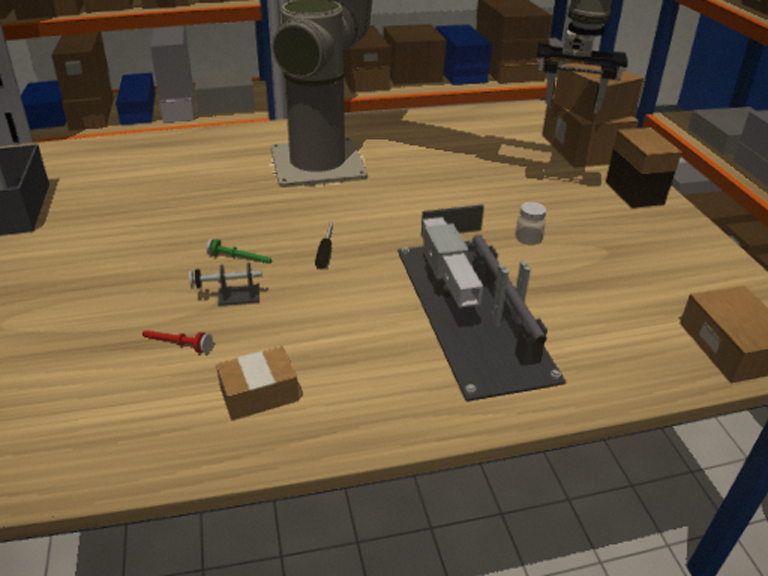

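The top view shows the stop's plate with screws at about (280,148), (357,158), (244,360) and (328,369). The bracket with the grey pin is at about (525,355), with its button at (577,361), towards -y. The scene view agrees. The red and green pins are decoys.

Run:
```python
from h import *
t=load('top0.pkl')
def p(u,v,z): return onz(t,u/1.5,v/1.5,z).round(4)
print('screws',[p(*a,.01) for a in ((280,148),(357,158),(244,360),(328,369))])
print('sleeve top z.108',[p(*a,.108) for a in ((293,260),(329,260),(288,310),(324,316))])
print('flag top ends z.115',p(236,332,.115),p(315,340,.115))
print('button, collar, nose z.05',p(577,361,.05),p(545,357,.05),p(500,347,.05))
c=load('top0.pkl');save(c,'topc.png',(130,80,400,270),2.9)
```

```text
screws [array([0.8478, 0.2677, 0.01  ]), array([0.8455, 0.1186, 0.01  ]), array([0.4411, 0.2644, 0.01  ]), array([0.4445, 0.1151, 0.01  ])]
sleeve top z.108 [array([0.6078, 0.1887, 0.108 ]), array([0.6152, 0.1297, 0.108 ]), array([0.5239, 0.1835, 0.108 ]), array([0.5216, 0.1241, 0.108 ])]
flag top ends z.115 [0.4769 0.2592 0.115 ] [0.4804 0.1318 0.115 ]
button, collar, nose z.05 [ 0.5079 -0.3053  0.05  ] [ 0.508  -0.2507  0.05  ] [ 0.5154 -0.1732  0.05  ]
```

View pics/topc.png

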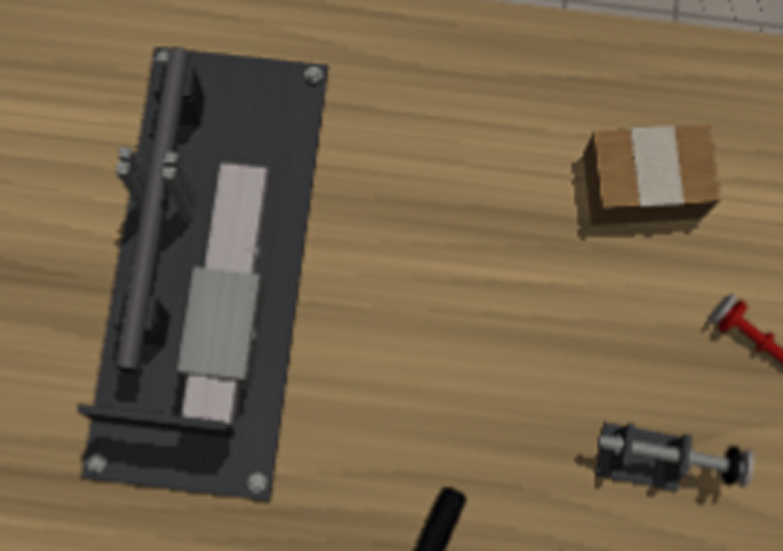

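Sleeve centre is near (0.567, 0.156), stop yaw is about 0.5°, and the flag face is at x≈0.477, so the bar is about 24 mm out. Next I work out the move to just short of the flag.

```bash
cat >> h.py <<'E'
def pose():
    s=read_state();return R.from_rotvec(s['orientation']),np.array(s['tool_pos']),s
def go(P):
    r,p,s=pose();return (r.inv().apply(np.array(P)-p)*100).round(2)
def yaw():
    M=pose()[0].as_matrix();return np.degrees(np.arctan2(M[1,1],M[0,1]))  # heading of tool y
E
python3 - <<'E'
from h import *
r,p,s=pose();print(r.as_matrix().round(3),yaw(),p,go([.40,.15,.22]))
c=eyes.read_camera('wrist');print(np.array(c['T_tool_cam']).round(3))
E
```

```text
[[-0.897  0.443 -0.001]
 [ 0.443  0.897 -0.001]
 [ 0.    -0.001 -1.   ]] 63.71360139243143 [0.26548615 0.53757193 0.21781061] [-29.22 -28.79  -0.18]
[[ 0.     0.956  0.293  0.082]
 [ 1.    -0.001  0.001  0.   ]
 [ 0.001  0.293 -0.956 -0.166]
 [ 0.     0.     0.     1.   ]]
```

Emit:
{"fn": "play_rows", "kwargs": {
  "targets": [-3.4,-3.5,0,-6.7,-6.8,-7,0,-13.4,-9.6,-10.5,0,-20,-12.8,-14,0,-26.8,-16,-16.8,0,-26.8,-19,-19.6,0,-26.8,-22,-22.4,0,-26.8,-25,-25.2,0,-26.8],
  "grip": 0
}}

```text
t: 0.87
tool_pos: [0.37, 0.2214, 0.2186]
orientation: [-0.015, 3.141, 0.0]
force: [0.9, -0.3, -0.3]
opening: 0.0445
gripper_force: 0.0
```

Run:
```python
from h import *
print(yaw(),pose()[1],go([.42,.15,.22]))
```

```text
90.54885780702008 [0.37002156 0.22140168 0.2186163 ] [-4.93 -7.19 -0.14]
```

Emit:
{"fn": "play_rows", "kwargs": {
  "targets": [-2.5,-3.5,0,0,-4.9,-7.2,0,0,-4.9,-7.2,0,0,-4.9,-7.2,0,0]
}}

```text
t: 1.2
tool_pos: [0.4205, 0.1496, 0.2185]
orientation: [0.006, -3.141, 0.0]
force: [-0.7, 0.1, -0.8]
opening: 0.0179
gripper_force: 0.0
```

Run:
```python
from h import *
print(yaw(),pose()[1]);c=cam('wrist');dump(c,'w1.pkl');save(c,'w1.png',k=1.5)
```

```text
90.2296683229992 [0.42048617 0.14956251 0.2185118 ]
```

View pics/w1.png

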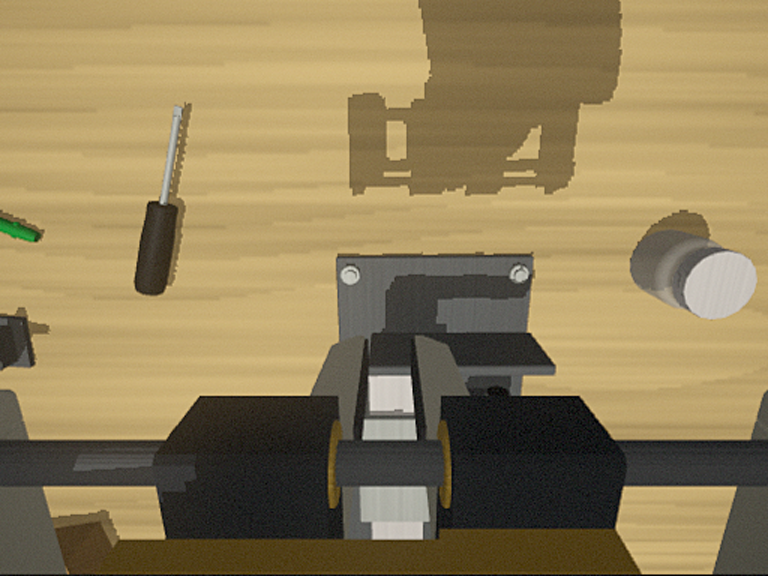

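The wrist view shows the flag's top front edge at row ≈365 (1.5× scale), its left end at (554,365), and the plate screws at (350,274) and (518,274). I compute the flag face from these.

Run:
```python
from h import *
c=load('w1.pkl');t=load('top0.pkl')
p=lambda u,v,z: onz(c,u/1.5,v/1.5,z).round(4)
print(p(350,274,.01),p(518,274,.01))
for z in (.105,.115,.125): print(z,p(553,364,z),p(450,364,z),'top view',onz(t,236/1.5,330/1.5,z).round(4))
print('bar centre y', [p(390,395,z) for z in (.09,.10,.11)])
print(go([.45,.153,.078]))
```

```text
[0.4444 0.1154 0.01  ] [0.4438 0.2636 0.01  ]
0.105 [0.4825 0.265  0.105 ] [0.4829 0.1928 0.105 ] top view [0.4812 0.2625 0.105 ]
0.115 [0.4774 0.2609 0.115 ] [0.4777 0.1912 0.115 ] top view [0.4801 0.2598 0.115 ]
0.125 [0.4722 0.2568 0.125 ] [0.4725 0.1897 0.125 ] top view [0.479  0.2571 0.125 ]
bar centre y [array([0.5168, 0.1509, 0.09  ]), array([0.5107, 0.1509, 0.1   ]), array([0.5047, 0.1508, 0.11  ])]
[-3.04  0.17 14.04]
```

Emit:
{"fn": "play_rows", "kwargs": {
  "targets": [-2,0.2,4,0,-3,0.2,8,0,-3,0.2,12,0,-3,0.2,14,0,-3,0.2,14,0]
}}

```text
t: 1.67
tool_pos: [0.4441, 0.1547, 0.0725]
orientation: [0.018, -3.131, 0.003]
force: [-0.7, 0.3, -0.0]
opening: 0.0003
gripper_force: 0.0
```

Emit:
{"fn": "play_rows", "kwargs": {
  "targets": [-0.5,0,0,0,-1,0,0,0,-1.3,0,0,0,-1.6,0,0,0,-1.9,0,0,0,-2.2,0,0,0,-2.5,0,0,0,-2.8,0,0,0]
}}

```text
t: 2.33
tool_pos: [0.478, 0.1542, 0.0789]
orientation: [-0.014, 3.141, 0.0]
force: [-3.4, 0.2, 2.7]
opening: 0.0006
gripper_force: 1.6
```

Emit:
{"fn": "play_rows", "kwargs": {
  "targets": [-0.2,0,0,0,-0.4,0,0,0,-0.6,0,0,0,-0.8,0,0,0,-0.9,0,0,0,-1,0,0,0,-1.1,0,0,0,-1.2,0,0,0]
}}

```text
t: 3.0
tool_pos: [0.4896, 0.1542, 0.0786]
orientation: [0.014, -3.141, 0.0]
force: [-3.1, -0.1, 2.7]
opening: 0.0006
gripper_force: 1.5
```

Emit:
{"fn": "play_rows", "kwargs": {
  "targets": [-0.1,0,0,0,-0.2,0,0,0,-0.3,0,0,0,-0.4,0,0,0,-0.4,0,0,0]
}}

```text
t: 3.42
tool_pos: [0.4909, 0.1543, 0.0785]
orientation: [0.015, -3.135, 0.001]
force: [-19.2, -0.6, 16.0]
opening: 0.0002
gripper_force: 9.8
```

Emit:
{"fn": "play_rows", "kwargs": {
  "targets": [-0.1,0,0,0,-0.1,0,0,0,-0.1,0,0,0]
}}

```text
t: 3.67
tool_pos: [0.4911, 0.1543, 0.0785]
orientation: [0.015, -3.134, 0.001]
force: [-23.5, -0.9, 19.0]
opening: 0.0005
gripper_force: 12.3
```

Emit:
{"fn": "play_rows", "kwargs": {
  "targets": [1,0,0,0,2.5,0,0,0,4,0,0,0,4,0,-4,0,4,0,-8,0,2,0,-12,0,0,2,-14,0,0,4,-14,0]
}}

```text
t: 4.33
tool_pos: [0.5005, 0.1949, 0.2261]
orientation: [-0.01, 3.128, 0.005]
force: [1.3, 1.2, 0.2]
opening: 0.0004
gripper_force: 0.0
```

Emit:
{"fn": "play_rows", "kwargs": {
  "targets": [0,-3,0,-7,0,-6,0,-14,0,-9,2,-21,0,-11.6,4,-28,0,-11.6,6,-35,0,-11.6,8,-42,0,-11.6,8,-49,0,-11.6,8,-56]
}}

```text
t: 5.0
tool_pos: [0.4945, 0.0778, 0.1367]
orientation: [1.494, -2.761, -0.001]
force: [0.5, 0.2, 0.5]
opening: 0.0006
gripper_force: 0.0
```

Emit:
{"fn": "play_rows", "kwargs": {
  "targets": [0,0,0,-7,0,0,0,-14,0,0,0,-21,0,0,0,-28,0,0,0,-34,0,0,0,-34,0,0,0,-34]
}}

```text
t: 5.58
tool_pos: [0.472, 0.1574, 0.1279]
orientation: [2.03, -2.334, 0.187]
force: [0.1, 0.7, -1.0]
opening: 0.0003
gripper_force: 0.0
```

Run:
```python
from h import *
print(yaw(),pose()[1],pose()[2]['q']);c=cam('wrist');dump(c,'w2.pkl');save(c,'w2.png',k=1.5)
```

```text
172.2127541163868 [0.47203655 0.1573749  0.12786659] [ 0.31544357 -0.08408498  1.88014397 -0.13110757  1.33969238 -2.65703163]
```

View pics/w2.png

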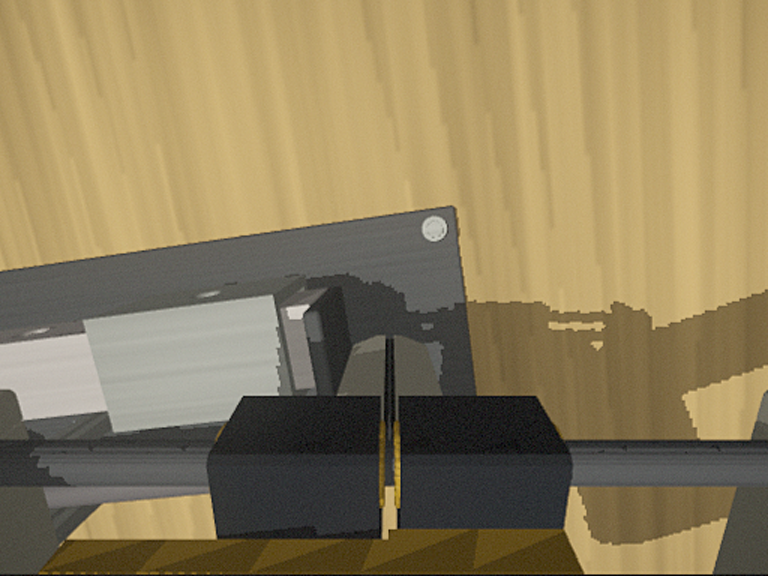

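The sleeve's cross hole shows at about (207,294) on the right-hand wall. The sleeve top has corners at (83,320), (274,295) and (112,432). Joint 6 hit its limit, so I back up and unroll.

Emit:
{"fn": "play_rows", "kwargs": {
  "targets": [0,0,-3,7,0,0,-6,14,0,0,-6,14,0,0,-6,14]
}}

```text
t: 5.97
tool_pos: [0.4712, 0.164, 0.1901]
orientation: [1.737, -2.583, 0.195]
force: [1.8, -0.1, -0.8]
opening: 0.0003
gripper_force: 0.0
```

Run:
```python
from h import *
print(yaw(),pose()[1],pose()[0].as_matrix().round(3).tolist(),pose()[2]['q'])
c=load('w2.pkl');p=lambda u,v,z: onz(c,u/1.5,v/1.5,z).round(4)
for z in (.1,.105,.11): print(z,[p(*a,z) for a in ((83,320),(274,295),(112,432))])
for z in (.07,.075,.08): print(z,p(207,294,z))
print(go([.495,.079,.144]))
```

```text
158.0671359162173 [0.47117386 0.1639819  0.19013433] [[-0.38, -0.924, 0.05], [-0.921, 0.372, -0.116], [0.089, -0.091, -0.992]] [ 0.32793893 -0.13263373  1.80871304 -0.12760161  1.45621273 -2.4127811 ]
0.1 [array([0.6235, 0.1317, 0.1   ]), array([0.5256, 0.131 , 0.1   ]), array([0.6241, 0.1922, 0.1   ])]
0.105 [array([0.6193, 0.1308, 0.105 ]), array([0.5238, 0.1301, 0.105 ]), array([0.6198, 0.1898, 0.105 ])]
0.11 [array([0.6151, 0.1299, 0.11  ]), array([0.522 , 0.1293, 0.11  ]), array([0.6156, 0.1874, 0.11  ])]
0.07 [0.5737 0.131  0.07  ]
0.075 [0.5711 0.1303 0.075 ]
0.08 [0.5685 0.1295 0.08  ]
[ 6.51 -4.94  5.69]
```

Emit:
{"fn": "play_rows", "kwargs": {
  "targets": [0,0,-1,7,0,0,-2,14,0,0,-2,21,0,0,-2,28,0,0,-2,35,0,0,-2,35]
}}

```text
t: 6.47
tool_pos: [0.4681, 0.1653, 0.2062]
orientation: [-0.876, 3.001, -0.198]
force: [-0.3, -0.5, -0.2]
opening: 0.0001
gripper_force: 0.0
```

Run:
```python
from h import *
print(yaw(),pose()[1],pose()[0].as_matrix().round(3).tolist(),pose()[2]['q'])
```

```text
122.6463753881252 [0.46807536 0.16534351 0.20617575] [[-0.844, -0.535, 0.044], [-0.536, 0.836, -0.119], [0.027, -0.124, -0.992]] [ 0.332551   -0.14095028  1.78682728 -0.12714776  1.49356314 -1.79666813]
```

The out-of-reach roll left a 7° tilt (q4 = -0.13). I go to free space and approach the other q6 limit, to undo the tilt the same way in mirror.

Emit:
{"fn": "play_rows", "kwargs": {
  "targets": [1.5,-2.1,-2,7,3,-4.2,-4,14,4.5,-6.3,-5,21,6,-8.4,-5,28,7.5,-10.5,-5,35,9,-13,-5,42,10.5,-15.5,-5,49,10.7,-16.7,-5,56]
}}

```text
t: 7.13
tool_pos: [0.4658, -0.0284, 0.2804]
orientation: [0.619, 3.006, -0.166]
force: [-1.0, 0.7, 0.8]
opening: 0.0007
gripper_force: 0.0
```

Emit:
{"fn": "play_rows", "kwargs": {
  "targets": [0,0,0,7,0,0,0,14,0,0,0,21,0,0,0,28,0,0,0,35,0,0,0,42,0,0,0,49,0,0,0,56]
}}

```text
t: 7.8
tool_pos: [0.4661, -0.0254, 0.2795]
orientation: [1.931, 2.335, -0.096]
force: [0.4, -0.1, -0.2]
opening: 0.0006
gripper_force: 0.0
```

Emit:
{"fn": "play_rows", "kwargs": {
  "targets": [0,0,0,7,0,0,0,14,0,0,0,21,0,0,0,28,0,0,0,35,0,0,0,42,0,0,0,49,0,0,0,56]
}}

```text
t: 8.47
tool_pos: [0.4661, -0.0254, 0.2795]
orientation: [2.787, 1.15, -0.006]
force: [0.3, 0.4, 0.1]
opening: 0.0005
gripper_force: 0.0
```

Emit:
{"fn": "play_rows", "kwargs": {
  "targets": [0,0,0,7,0,0,0,14,0,0,0,21,0,0,0,28,0,0,0,35,0,0,0,42,0,0,0,49,0,0,0,56]
}}

```text
t: 9.13
tool_pos: [0.4661, -0.0254, 0.2795]
orientation: [3.012, -0.295, 0.084]
force: [1.1, -0.4, 0.3]
opening: 0.0004
gripper_force: 0.0
```

```bash
cat > st.py <<'E'
from h import *
r,p,s=pose();print(s['t'],yaw(),p.round(4),'z',r.as_matrix()[:,2].round(4),np.round(s['q'],3))
E
python3 st.py
```

```text
9.1333 -101.38504619113688 [ 0.4661 -0.0254  0.2795] z [ 0.0442 -0.1181 -0.992 ] [-0.072 -0.302  1.792 -0.115  1.599  1.688]
```

Emit:
{"fn": "play_rows", "kwargs": {
  "targets": [0,0,0,7,0,0,0,14,0,0,0,21,0,0,0,28,0,0,0,35,0,0,0,42,0,0,0,49,0,0,0,55]
}}

```text
t: 9.8
tool_pos: [0.4661, -0.0254, 0.2795]
orientation: [2.566, -1.672, 0.156]
force: [-0.5, -0.1, -0.7]
opening: 0.0007
gripper_force: 0.0
```

Emit:
{"fn": "play_rows", "kwargs": {
  "targets": [0,0,0,3,0,0,0,6,0,0,0,9,0,0,0,9,0,0,0,9]
}}

```text
t: 10.22
tool_pos: [0.4593, -0.0595, 0.2819]
orientation: [2.5, -1.833, 0.144]
force: [0.2, 0.3, 0.2]
opening: 0.0002
gripper_force: 0.0
```

```bash
python3 st.py
```

```text
10.2167 -162.4225348200582 [ 0.4593 -0.0595  0.2819] z [ 0.052  -0.0854 -0.995 ] [-0.178 -0.329  1.807 -0.075  1.597  2.653]
```

Emit:
{"fn": "play_rows", "kwargs": {
  "targets": [0,0,0,4,0,0,0,8,0,0,0,12,0,0,0,12,0,0,0,12]
}}

```text
t: 10.63
tool_pos: [0.4417, -0.1088, 0.283]
orientation: [-2.372, 2.043, -0.128]
force: [-0.5, 0.2, 0.1]
opening: 0.0006
gripper_force: 0.0
```

```bash
python3 st.py
```

```text
10.6333 -171.38470007281634 [ 0.4417 -0.1088  0.283 ] z [ 0.0676 -0.0464 -0.9966] [-0.336 -0.371  1.836 -0.022  1.597  2.655]
```

Emit:
{"fn": "play_rows", "kwargs": {
  "targets": [0,0,0,4,0,0,0,8,0,0,0,12,0,0,0,13,0,0,0,13]
}}

```text
t: 11.05
tool_pos: [0.4143, -0.1589, 0.2815]
orientation: [-2.151, 2.206, -0.106]
force: [0.7, 0.4, 0.6]
opening: 0.0005
gripper_force: 0.0
```

```bash
python3 st.py
```

```text
11.05 178.5773412082909 [ 0.4143 -0.1589  0.2815] z [ 0.0896 -0.0086 -0.9959] [-0.513 -0.415  1.872  0.037  1.602  2.656]
```

```bash
python3 -c "
from h import *
print(go([.44,-.26,.19]))"
```

```text
[ 9.98 -1.98  9.43]
```

Emit:
{"fn": "play_rows", "kwargs": {
  "targets": [2,-1,1,-7,4,-2,3,-14,6,-2,5,-21,8,-2,7,-28,10,-2,9.4,-35,10,-2,9.4,-42,10,-2,9.4,-49,10,-2,9.4,-56],
  "grip": 3.0
}}

```text
t: 11.72
tool_pos: [0.4407, -0.259, 0.1894]
orientation: [-2.975, 0.937, -0.135]
force: [-0.5, 0.5, -0.0]
opening: 0.0301
gripper_force: 0.0
```

Emit:
{"fn": "play_rows", "kwargs": {
  "targets": [0,0,0,-7,0,0,0,-14,0,0,0,-21,0,0,0,-28,0,0,0,-35,0,0,0,-35,0,0,0,-35]
}}

```text
t: 12.3
tool_pos: [0.441, -0.2591, 0.1904]
orientation: [3.131, -0.015, 0.141]
force: [0.0, -0.0, -0.9]
opening: 0.0299
gripper_force: 0.0
```

```bash
python3 st.py
python3 - <<'E'
from h import *
c=cam('wrist');dump(c,'w3.pkl');save(c,'w3.png',k=1.5)
E
```

```text
12.3 -90.55882329409111 [ 0.441  -0.2591  0.1904] z [ 0.0898 -0.0082 -0.9959] [-0.668 -0.182  1.849  0.05   1.398  0.905]
```

View pics/w3.png

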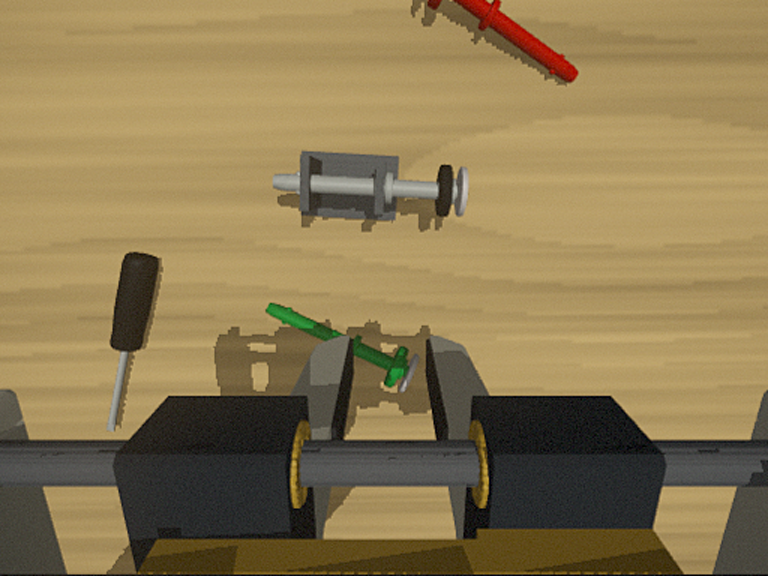

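The wrist view shows the pin with its nose tip at (272,182), flange spanning 438–454 at row ≈190, and button face at about (468,191).

Run:
```python
from h import *
c=load('w3.pkl');p=lambda u,v,z=.05: onz(c,u/1.5,v/1.5,z)
n,b,f=p(272,182.3),p(468,191),p(446,190.3)
print(n,b,f,np.linalg.norm(n-b),np.degrees(np.arctan2(*(n-b)[[1,0]])))
d=(n-b)/np.linalg.norm(n-b)
# scanline along axis for edges
im=c['image'].astype(int).sum(2);o=n-d*.077
for s in np.arange(-.06,.004,.002):
    u,v=proj(c,o+d*s);print(round(s,3),im[int(round(v)),int(round(u))],end=' | ')
for h in (.05,.06,.07): # lugs base corners
    pass
# grasp: centre -45 mm, TCP at axis+7mm
G=o-d*.045; G[2]=.057; print('\ngrasp',G,go(G), 'above',go(G+[0,0,.05]))
# bracket base corners at z~.006
print([p(u,v,.064).round(4) for u,v in ((302,152),(398,157),(397,219),(304,217))])
```

```text
[ 0.51434501 -0.1800798   0.05      ] [ 0.5071832  -0.31574111  0.05      ] [ 0.50780416 -0.30041681  0.05      ] 0.13585022560585353 86.97805820636272
-0.06 430 | -0.058 540 | -0.056 582 | -0.054 275 | -0.052 279 | -0.05 524 | -0.048 467 | -0.046 113 | -0.044 145 | -0.042 161 | -0.04 115 | -0.038 281 | -0.036 547 | -0.034 529 | -0.032 517 | -0.03 521 | -0.028 514 | -0.026 515 | -0.024 512 | -0.022 514 | -0.02 505 | -0.018 496 | -0.016 491 | -0.014 520 | -0.012 518 | -0.01 519 | -0.008 515 | -0.006 465 | -0.004 519 | -0.002 509 | 0.0 426 | 0.002 264 | 
grasp [ 0.50791336 -0.30191015  0.057     ] [ 5.52  4.1  13.93] above [5.97 4.13 8.95]
[array([ 0.5331, -0.2043,  0.064 ]), array([ 0.5294, -0.2668,  0.064 ]), array([ 0.4893, -0.2659,  0.064 ]), array([ 0.4912, -0.2035,  0.064 ])]
```

Emit:
{"fn": "play_rows", "kwargs": {
  "targets": [2,1,2,1,4,2,4,2,6,4,6,2.5,6,4,8,2.5,6,4,9,2.5,6,4,9,2.5]
}}

```text
t: 12.85
tool_pos: [0.5062, -0.2994, 0.1029]
orientation: [3.135, -0.084, 0.134]
force: [0.0, 0.5, 0.3]
opening: 0.0301
gripper_force: 0.0
```

```bash
python3 st.py
python3 - <<'E'
from h import *
c=cam('wrist');dump(c,'w4.pkl');save(c,'w4.png',k=1.5)
o=np.array([.5103,-.2560,.05])
print(go([.5079,-.3009,.057]))
E
```

```text
12.85 -93.0660705271621 [ 0.5062 -0.2994  0.1029] z [ 0.0851 -0.0045 -0.9964] [-0.652  0.109  1.73   0.051  1.233  0.957]
[-0.31  0.08  4.8 ]
```

View pics/w4.png

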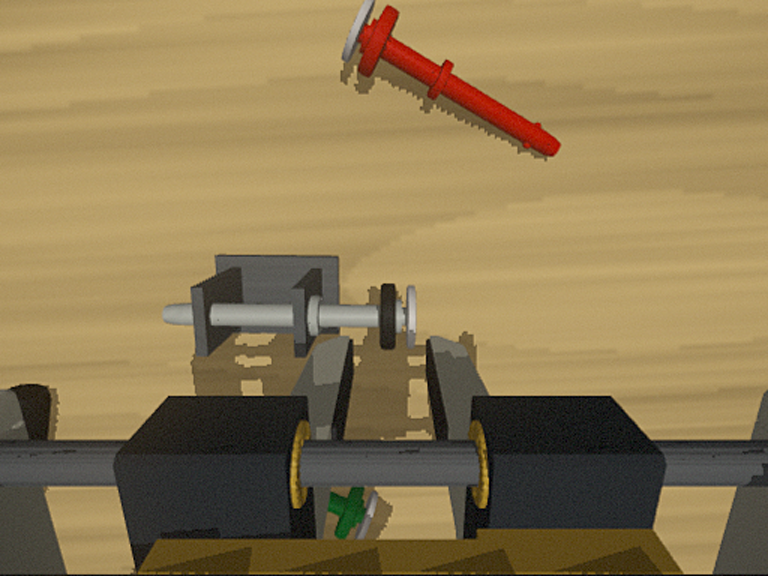

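The flange spans columns 381–397, the button 404–416, and the pin axis row is about 316. The finger tips lie at columns 350 and 428.

Run:
```python
from h import *
c=load('w4.pkl');p=lambda u,v,z=.05: onz(c,u/1.5,v/1.5,z).round(4)
print('flange',p(381,316,.05),p(397,316,.05),p(389,284,.068))
print('btn',p(404,315,.05),p(416,315,.05))
print('nose',p(163,314),'lug outer top',p(323,270,.064),p(195,288,.064))
print('tips', [proj(c,pose()[1]+np.array([0,y,0])) for y in (.015,-.015)])
```

```text
flange [ 0.5082 -0.2952  0.05  ] [ 0.5077 -0.3037  0.05  ] [ 0.5293 -0.3006  0.068 ]
btn [ 0.5081 -0.3074  0.05  ] [ 0.5078 -0.3138  0.05  ]
nose [ 0.5155 -0.1798  0.05  ] lug outer top [ 0.5371 -0.2688  0.064 ] [ 0.5315 -0.2053  0.064 ]
tips [(np.float64(236.0166874798814), np.float64(239.24010605291397)), (np.float64(284.81082416738906), np.float64(236.78642832097333))]
```

Emit:
{"fn": "play_rows", "kwargs": {
  "targets": [-0.2,0.2,2,0,-0.3,0.2,3.8,0,-0.3,0.2,4.5,0,-0.3,0.2,4.6,0,-0.3,0.2,4.6,0]
}}

```text
t: 13.32
tool_pos: [0.5092, -0.3034, 0.0617]
orientation: [3.131, -0.082, 0.143]
force: [0.1, -0.5, 0.1]
opening: 0.0298
gripper_force: 0.0
```

```bash
python3 st.py
python3 - <<'E'
from h import *
c=cam('wrist');dump(c,'w5.pkl');save(c,'w5.png',(120,150,400,300),2.8)
E
```

```text
13.3167 -92.99748576320329 [ 0.5092 -0.3034  0.0617] z [ 0.0909 -0.0088 -0.9958] [-0.655  0.161  1.754  0.053  1.149  0.948]
```

View pics/w5.png

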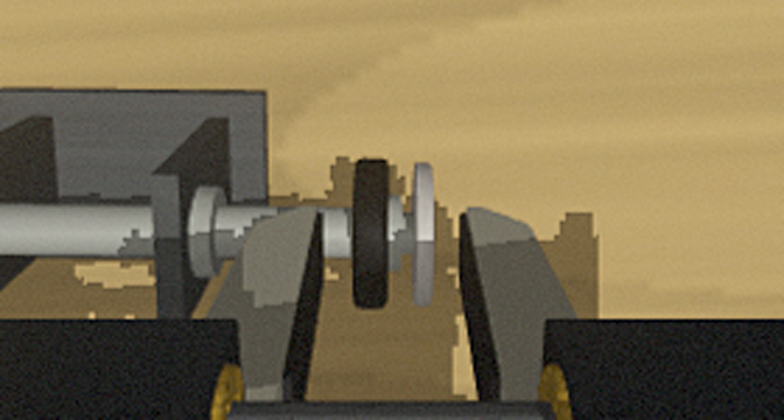

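Fingers straddle flange and button properly. I lower slightly, shift 3 mm toward the nose and squeeze.

Emit:
{"fn": "play_rows", "kwargs": {
  "targets": [0,-0.2,0.2,0,0,-0.3,0.35,0,0,-0.3,0.35,0]
}}

```text
t: 13.62
tool_pos: [0.5097, -0.3003, 0.0575]
orientation: [3.131, -0.081, 0.143]
force: [-0.4, 0.8, -0.4]
opening: 0.0299
gripper_force: 0.0
```

Emit:
{"fn": "play_rows", "kwargs": {
  "targets": [0,0,0,0,0,0,0,0,0,0,0,0,0,0,0,0],
  "grip": 1.5,
  "grip_force": 20
}}

```text
t: 13.95
tool_pos: [0.5096, -0.3017, 0.0575]
orientation: [3.129, -0.082, 0.143]
force: [0.4, -5.1, -0.9]
opening: 0.0155
gripper_force: 2.7
```

Emit:
{"fn": "play_rows", "kwargs": {
  "targets": [0,0,0,0,0,0,0,0,0,0,0,0,0,0,0,0,0,0,0,0],
  "grip": 0.8,
  "grip_force": 35
}}

```text
t: 14.37
tool_pos: [0.5095, -0.3005, 0.0571]
orientation: [3.131, -0.081, 0.142]
force: [1.8, -1.5, -0.4]
opening: 0.0116
gripper_force: 35.0
```

```bash
python3 st.py
python3 - <<'E'
from h import *
c=cam('wrist');dump(c,'w6.pkl');save(c,'w6.png',(120,150,400,300),2.8)
E
```

```text
14.3667 -92.98233672087852 [ 0.5095 -0.3005  0.0571] z [ 0.0903 -0.0083 -0.9959] [-0.65   0.165  1.759  0.053  1.141  0.952]
```

View pics/w6.png

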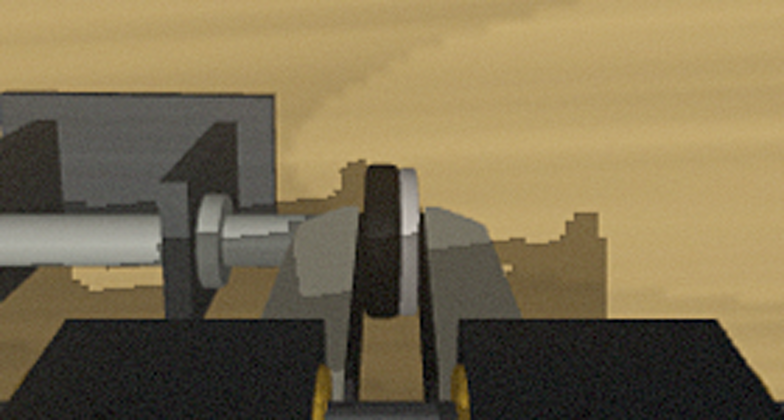

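Emit:
{"fn": "play_rows", "kwargs": {
  "targets": [0,0.3,0,0,0,0.8,0,0,0,1.5,0,0,0,2.2,0,0,0,3,0,0,0,3.8,0,0],
  "grip_force": 45
}}

```text
t: 14.92
tool_pos: [0.5071, -0.3394, 0.057]
orientation: [3.131, -0.082, 0.141]
force: [0.8, -0.0, -0.6]
opening: 0.0112
gripper_force: 45.0
```

Emit:
{"fn": "play_rows", "kwargs": {
  "targets": [0,0.8,0,0,0,1.6,0,0,0,2.4,0,0,0,3.2,0,0,0,4,0,0,0,4.8,0,0,0,5.6,0,0,0,6,0,0]
}}

```text
t: 15.58
tool_pos: [0.5042, -0.3996, 0.0575]
orientation: [3.131, -0.082, 0.142]
force: [0.4, -0.8, -0.9]
opening: 0.0111
gripper_force: 45.0
```

Emit:
{"fn": "play_rows", "kwargs": {
  "targets": [0,0,-2,0,0,0,-5,0,0,0,-8,0,0,0,-10,0,0,0,-10,0]
}}

```text
t: 16.0
tool_pos: [0.4975, -0.4, 0.1636]
orientation: [3.125, -0.081, 0.152]
force: [0.3, -0.1, 0.3]
opening: 0.0113
gripper_force: 45.0
```

```bash
python3 st.py
python3 - <<'E'
from h import *
print(go([.566,-.03,.14]))
E
```

```text
16.0 -92.9896122877174 [ 0.4975 -0.4     0.1636] z [ 0.0967 -0.0148 -0.9952] [-0.792  0.18   1.538  0.06   1.346  0.819]
[  4.69 -37.33   2.46]
```

Emit:
{"fn": "play_rows", "kwargs": {
  "targets": [0.4,-2,0,0,0.9,-5,0,0,1.3,-8.3,0,-1,1.8,-11.6,0,-2,2.2,-15,0,-3,2.7,-18.3,0,-3.5,3.1,-21.6,0,-3.5,3.5,-25,0.5,-3.5]
}}

```text
t: 16.67
tool_pos: [0.5438, -0.1483, 0.1542]
orientation: [3.129, 0.014, 0.142]
force: [1.2, -0.5, -1.9]
opening: 0.0113
gripper_force: 45.0
```

Emit:
{"fn": "play_rows", "kwargs": {
  "targets": [0.4,-3,0.5,0,0.8,-6,1,0,1.2,-9,1.5,0,1.2,-11.5,1.5,0,1.2,-12.3,1.5,0,1.2,-12.3,1.5,0]
}}

```text
t: 17.17
tool_pos: [0.5552, -0.0247, 0.1382]
orientation: [3.13, 0.019, 0.139]
force: [-1.2, -1.3, -1.3]
opening: 0.0111
gripper_force: 45.0
```

```bash
python3 st.py
python3 - <<'E'
from h import *
c=cam('wrist');dump(c,'w7.pkl');save(c,'w7.png',k=1.5)
E
```

```text
17.1667 -89.32083029128967 [ 0.5552 -0.0247  0.1382] z [ 0.0886 -0.0075 -0.996 ] [-0.14  -0.026  1.802  0.005  1.277  1.417]
```

View pics/w7.png

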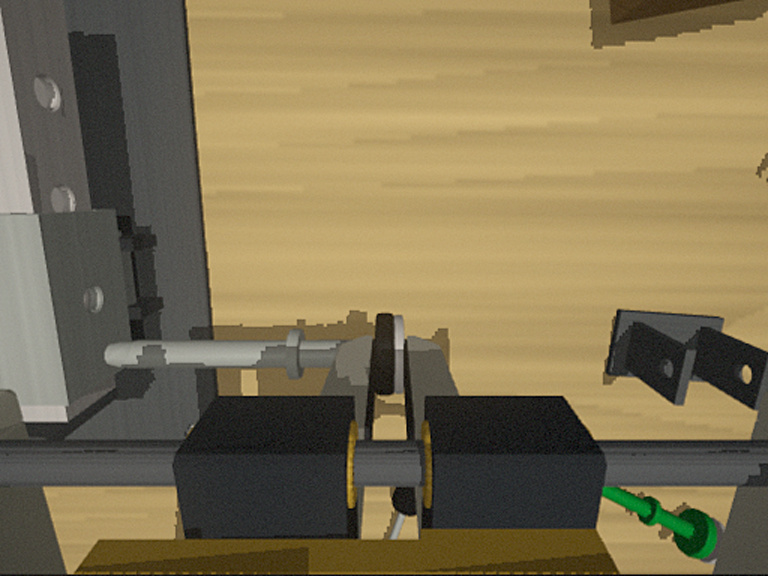

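The wrist view shows the sleeve's cross hole squarely on its right-hand face at about (93,298), and the pin held level with its nose tip at (106,354). I triangulate the hole with the earlier view.

Run:
```python
from h import *
a=load('w2.pkl');b=load('w7.pkl')
g=lambda c,u,v:ray(c,u/1.5,v/1.5)
# refine hole centroid in w7: bright/dark blob
im=cv2.cvtColor(b['image'],cv2.COLOR_RGB2GRAY)
print(im[192:207,54:71])
for h in [(93,298)]:
    P=tri([g(a,207,294),g(b,*h)]);print('tri',P)
    for y in (.125,.127,.129,.131):
        o,d=g(b,*h);print(y,(o+d*(y-o[1])/d[1]).round(4))
# top edge/bottom edge of face along far edge on plane y
for y in (.127,.129):
    for q in ((40,214),(117,208)):
        o,d=g(b,*q);print(y,q,(o+d*(y-o[1])/d[1]).round(4))
for z in (.035,.045,.05): print('nose',onz(b,106/1.5,354/1.5,z+.09).round(4))
r,p,s=pose();print('pin pred nose',p+[0,.12,-.007],[1.5*x for x in proj(b,p+[-.0014,.12,-.007])])
```

```text
[[ 77  86  75  80  77  93  80  82  88 110 116 112 109  83  74  78  78]
 [ 69  79  79  83  90  86  95  89  84 100 137 123 119 102  72  74  78]
 [ 77  81  80  93  79  86  95  94  88 100 136 139 128 127  76  77  78]
 [ 76  77  85  95  89  78 101  98  95  89 105 151 135 131  96  67  80]
 [ 75  83 103  99  95  77  85  97 101  90 107 161 144 133 104  77  79]
 [ 75  84 112 103  96  78  94 105 102  94 113 163 148 138 127  71  79]
 [ 80  85 115  98  95  87  88 100  97  96 119 165 154 135 137  68  74]
 [ 78  87 122 102  95  79  85  99 100  91 113 168 159 140 133  66  72]
 [ 74  83 116  98  91  77  83  97  91  91 120 166 158 137 128  69  70]
 [ 82  87 107  96  91  80  91  96  94  93 113 160 148 131 116  72  76]
 [ 79  77  93  95  90  76  91  92  92  88 109 161 145 131 109  73  79]
 [ 77  77  91  89  88  78  93  89  89  81 107 151 131 121  82  72  78]
 [ 75  77  85  92  79  79  83  82  79  90 119 144 122 122  77  74  75]
 [ 77  79  78  83  81  75  83  81  73  95 137 123 121  96  76  75  81]
 [ 79  74  80  84  69  75  81  94  85  90 113 102 105  82  76  74  79]]
tri [0.56557275 0.12888499 0.0861212 ]
0.125 [0.5673 0.125  0.0924]
0.127 [0.5666 0.127  0.0895]
0.129 [0.5658 0.129  0.0865]
0.131 [0.5651 0.131  0.0835]
0.127 (40, 214) [0.6107 0.127  0.1161]
0.127 (117, 208) [0.6109 0.127  0.06  ]
0.129 (40, 214) [0.6105 0.129  0.1135]
0.129 (117, 208) [0.6108 0.129  0.0566]
nose [0.5501 0.1005 0.125 ]
nose [0.5541 0.0939 0.135 ]
nose [0.556  0.0906 0.14  ]
pin pred nose [0.55548974 0.09379256 0.13154478] [np.float64(111.29441544917432), np.float64(351.01298589350665)]
```

```bash
python3 -c "
from h import *
print(go([.5665,-.008,.094]))"
```

```text
[ 0.72 -1.85  4.52]
```

Emit:
{"fn": "play_rows", "kwargs": {
  "targets": [0.3,0,1.5,0,0.7,0,3,0,0.7,-0.5,4.5,0,0.7,-1.2,4.5,0,0.7,-1.8,4.5,0,0.7,-1.8,4.5,0,0.7,-1.8,4.5,0]
}}

```text
t: 17.8
tool_pos: [0.5674, -0.0093, 0.0963]
orientation: [3.129, 0.015, 0.144]
force: [-0.5, -0.3, -1.9]
opening: 0.0112
gripper_force: 45.0
```

```bash
python3 st.py
python3 - <<'E'
from h import *
c=cam('wrist');dump(c,'w8.pkl');save(c,'w8.png',(0,130,260,290),3)
E
```

```text
17.8 -89.48236344902844 [ 0.5674 -0.0093  0.0963] z [ 0.092  -0.0087 -0.9957] [-1.080e-01  4.500e-02  1.811e+00  1.000e-03  1.193e+00  1.453e+00]
```

View pics/w8.png

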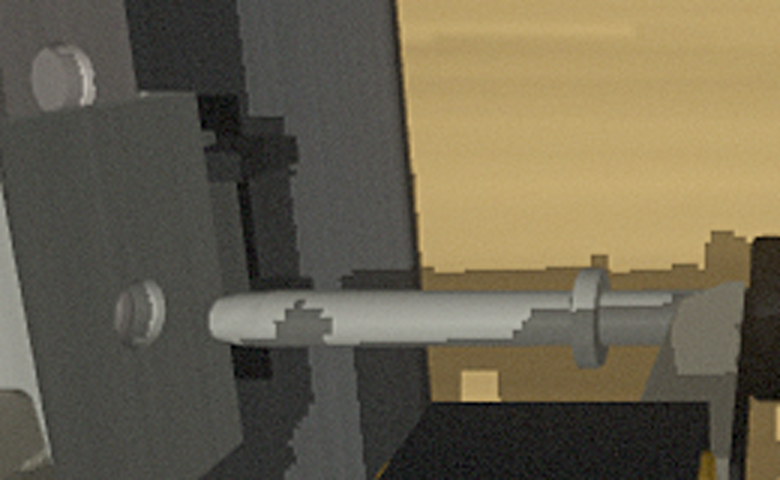

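Hole centre in the crop is at (140,313) and the nose tip at (211,318), with the pin axis level in the image. I solve the offsets.

Run:
```python
from h import *
a,b,c=load('w2.pkl'),load('w7.pkl'),load('w8.pkl')
n=lambda u,v:(u/3,v/3+130)
aty=lambda c,q,y:(lambda o,d:o+d*(y-o[1])/d[1])(*ray(c,*q))
H=n(140,313)
print('tri bc',tri([ray(b,62.2,199),ray(c,*H)]),'abc',tri([ray(a,138,196),ray(b,62.2,199),ray(c,*H)]))
for y in (.127,.128,.129,.130): print('hole',y,aty(b,(62.2,199),y).round(4),aty(c,H,y).round(4))
print('nose',aty(c,n(211,318),.1103).round(4),'top edge z corner',[aty(c,n(*q),.1285).round(4) for q in ((5,125),(200,95),(245,440))])
p=pose()[1]
for y in (.0333,.031): print('collar',aty(c,n(588,319),y).round(4))
```

```text
tri bc [0.56629624 0.12686807 0.08942872] abc [0.56531856 0.12875544 0.08655662]
hole 0.127 [0.5663 0.127  0.0893] [0.5662 0.127  0.0892]
hole 0.128 [0.5659 0.128  0.0878] [0.5657 0.128  0.0879]
hole 0.129 [0.5655 0.129  0.0863] [0.5652 0.129  0.0865]
hole 0.13 [0.5651 0.13   0.0848] [0.5647 0.13   0.0852]
nose [0.5662 0.1103 0.0919] top edge z corner [array([0.6102, 0.1285, 0.1125]), array([0.6092, 0.1285, 0.0579]), array([0.5193, 0.1285, 0.0574])]
collar [0.5623 0.0333 0.0811]
collar [0.5664 0.031  0.0919]
```

Alignment is within about 1 mm, inside the tapered nose's tolerance. I advance gently, watching the force.

Emit:
{"fn": "play_rows", "kwargs": {
  "targets": [0,-0.5,0,0,-0.05,-1,-0.01,0,-0.05,-1.4,-0.01,0,-0.05,-1.7,-0.02,0,-0.05,-2,-0.02,0,-0.05,-2.2,-0.02,0,-0.05,-2.2,-0.02,0]
}}

```text
t: 18.43
tool_pos: [0.5661, 0.0135, 0.095]
orientation: [3.13, 0.015, 0.142]
force: [0.3, 0.6, -0.5]
opening: 0.0114
gripper_force: 44.9
```

Emit:
{"fn": "play_rows", "kwargs": {
  "targets": [0,-0.2,0,0,0,-0.4,0,0,0,-0.6,0,0,0,-0.8,-0.01,0,0,-0.8,-0.01,0]
}}

```text
t: 18.85
tool_pos: [0.566, 0.0214, 0.095]
orientation: [3.13, 0.014, 0.142]
force: [2.0, 0.9, -1.2]
opening: 0.0113
gripper_force: 45.0
```

```bash
python3 st.py
python3 - <<'E'
from h import *
c=cam('wrist');dump(c,'w9.pkl');save(c,'w9.png',(0,130,260,290),3)
E
```

```text
18.85 -89.49457665965969 [0.566  0.0214 0.095 ] z [ 0.0905 -0.0081 -0.9959] [-0.05   0.045  1.813 -0.004  1.193  1.512]
```

View pics/w9.png

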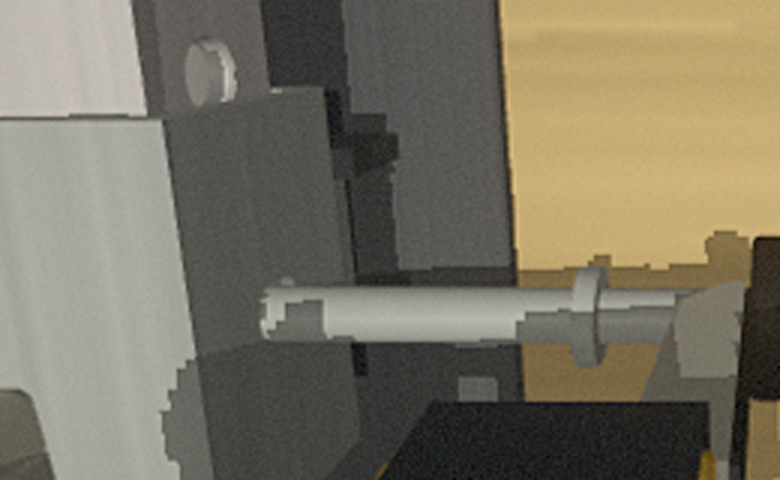

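The nose is in the hole, with a sliver of hole showing on its +x side. I shift 0.6 mm in +x and continue.

Emit:
{"fn": "play_rows", "kwargs": {
  "targets": [0.06,0,0,0,0.06,-0.3,0,0,0.06,-0.6,0,0,0.06,-0.9,-0.01,0,0.06,-1.2,-0.01,0,0.06,-1.2,-0.01,0]
}}

```text
t: 19.4
tool_pos: [0.5664, 0.0337, 0.095]
orientation: [3.13, 0.015, 0.142]
force: [1.7, 1.1, -0.4]
opening: 0.0112
gripper_force: 45.0
```

```bash
python3 -c "
from h import *
s=read_state();print(s['force'],s['wrist_torque'],s['tool_pos'])"
```

```text
[ 1.74403801  1.13152747 -0.43754131] [ 0.0999658   0.04665902 -0.08188669] [0.56639538 0.0337063  0.09501615]
```

Emit:
{"fn": "play_rows", "kwargs": {
  "targets": [0.03,-0.4,0,0,0.03,-0.8,-0.01,0,0.03,-1.2,-0.01,0,0.03,-1.6,-0.02,0,0.03,-2,-0.02,0,0.03,-2,-0.02,0]
}}

```text
t: 19.9
tool_pos: [0.5665, 0.054, 0.0951]
orientation: [3.13, 0.015, 0.142]
force: [1.7, 1.1, -0.5]
opening: 0.0111
gripper_force: 45.0
```

Emit:
{"fn": "play_rows", "kwargs": {
  "targets": [0,-0.4,0,0,0,-0.8,-0.01,0,0,-1.2,-0.01,0,0,-1.6,-0.02,0,0,-2,-0.02,0,0,-2.3,-0.02,0,0,-2.3,-0.02,0]
}}

```text
t: 20.48
tool_pos: [0.5664, 0.0768, 0.0952]
orientation: [3.13, 0.015, 0.142]
force: [2.4, 0.5, 0.5]
opening: 0.0113
gripper_force: 45.0
```

Emit:
{"fn": "play_rows", "kwargs": {
  "targets": [0,-0.2,0,0,0,-0.4,0,0,0,-0.55,0,0,0,-0.65,0,0,0,-0.7,0,0,0,-0.7,0,0]
}}

```text
t: 20.98
tool_pos: [0.5664, 0.083, 0.0951]
orientation: [3.13, 0.014, 0.142]
force: [2.5, -2.7, 0.8]
opening: 0.0113
gripper_force: 45.0
```

Emit:
{"fn": "play_rows", "kwargs": {
  "targets": [0,-0.05,0,0,0,-0.1,0,0,0,-0.15,0,0,0,-0.2,0,0,0,-0.2,0,0]
}}

```text
t: 21.4
tool_pos: [0.5664, 0.0848, 0.0951]
orientation: [3.129, 0.014, 0.142]
force: [3.5, -3.3, 2.9]
opening: 0.0108
gripper_force: 45.0
```

I've gone over the ten-picture viewing limit (12 so far), so I view no more and finish by force and numbers.

Emit:
{"fn": "play_rows", "kwargs": {
  "targets": [0,-0.05,0,0,0,-0.1,0,0,0,-0.1,0,0]
}}

```text
t: 21.65
tool_pos: [0.5665, 0.0851, 0.0953]
orientation: [3.128, 0.014, 0.142]
force: [2.4, -7.1, 3.7]
opening: 0.0112
gripper_force: 45.0
```

Emit:
{"fn": "play_rows", "kwargs": {
  "targets": [0,-0.05,0,0,0,-0.1,0,0,0,-0.1,0,0]
}}

```text
t: 21.9
tool_pos: [0.5667, 0.0854, 0.0955]
orientation: [3.127, 0.014, 0.143]
force: [3.6, -9.5, 5.1]
opening: 0.011
gripper_force: 45.0
```

The collar meets the sleeve where predicted (TCP y≈0.085, rising force). I release while still lightly seated.

Emit:
{"fn": "play_rows", "kwargs": {
  "targets": [0,0,0,0,0,0,0,0,0,0,0,0,0,0,0,0],
  "grip": 2.6
}}

```text
t: 22.23
tool_pos: [0.5658, 0.0866, 0.0947]
orientation: [3.129, 0.014, 0.14]
force: [2.2, -4.8, 1.5]
opening: 0.0257
gripper_force: 2.3
```

```bash
python3 st.py; python3 -c "
from h import *
c=cam('wrist');dump(c,'w10.pkl')
s=read_state();print(s['force'],s['opening'],s['gripper_force'])
im=cv2.cvtColor(c['image'],cv2.COLOR_RGB2GRAY)
for r in (212,216,220,226,232): print(r,im[r,150:300:2].tolist())"
```

```text
22.2333 -89.4998514947982 [0.5658 0.0866 0.0947] z [ 0.0893 -0.009  -0.996 ] [ 0.072  0.065  1.793 -0.017  1.195  1.639]
[ 1.7009195  -4.45275862  1.751931  ] 0.02572996500370738 2.277402877807617
212 [164, 168, 168, 170, 171, 168, 168, 166, 167, 166, 167, 167, 164, 164, 161, 163, 115, 81, 84, 74, 80, 78, 80, 79, 82, 83, 71, 85, 82, 78, 86, 83, 84, 85, 83, 78, 87, 79, 88, 85, 84, 86, 84, 83, 44, 51, 107, 101, 95, 94, 177, 88, 21, 42, 41, 38, 40, 12, 175, 165, 166, 141, 104, 120, 112, 169, 167, 164, 163, 166, 165, 165, 165, 165, 168]
216 [163, 167, 165, 170, 172, 168, 166, 165, 168, 163, 167, 163, 160, 163, 159, 162, 137, 75, 79, 78, 78, 77, 80, 82, 77, 72, 77, 50, 84, 82, 83, 84, 84, 79, 85, 77, 76, 77, 79, 85, 81, 79, 85, 83, 45, 48, 106, 100, 102, 101, 104, 97, 39, 40, 37, 40, 41, 38, 142, 161, 164, 74, 100, 149, 140, 148, 165, 162, 163, 161, 160, 163, 159, 160, 163]
220 [162, 164, 169, 169, 174, 169, 164, 163, 170, 165, 166, 163, 162, 159, 160, 157, 160, 76, 79, 80, 82, 79, 88, 115, 105, 106, 86, 67, 54, 49, 46, 44, 52, 42, 46, 49, 51, 57, 55, 56, 50, 53, 52, 52, 48, 47, 100, 93, 100, 94, 97, 96, 40, 39, 37, 36, 38, 31, 107, 162, 158, 80, 108, 163, 155, 147, 157, 153, 156, 158, 159, 155, 158, 157, 157]
226 [162, 166, 167, 169, 171, 169, 166, 165, 166, 166, 165, 163, 162, 163, 161, 159, 158, 69, 76, 79, 76, 81, 151, 145, 141, 135, 75, 105, 107, 105, 112, 106, 106, 91, 90, 93, 96, 104, 113, 111, 109, 108, 108, 65, 58, 88, 95, 90, 86, 93, 89, 71, 38, 37, 41, 50, 40, 32, 101, 141, 151, 81, 90, 178, 171, 163, 49, 114, 105, 110, 111, 105, 124, 145, 165]
232 [165, 161, 166, 169, 169, 165, 163, 163, 161, 168, 165, 163, 164, 160, 160, 158, 160, 69, 82, 72, 72, 80, 91, 86, 85, 67, 96, 101, 92, 115, 167, 81, 108, 110, 107, 108, 111, 106, 109, 106, 111, 110, 108, 23, 73, 163, 154, 154, 158, 162, 86, 95, 43, 46, 49, 49, 53, 34, 67, 89, 86, 92, 100, 180, 173, 168, 29, 69, 110, 111, 112, 108, 111, 111, 112]
```

Emit:
{"fn": "play_rows", "kwargs": {
  "targets": [0,0.15,0,0,0,0.3,0,0,0,0.3,0,0,0,0.3,0,0],
  "grip": 2.9
}}

```text
t: 22.62
tool_pos: [0.5654, 0.0843, 0.0943]
orientation: [3.13, 0.015, 0.139]
force: [0.1, -0.1, 0.5]
opening: 0.0289
gripper_force: 0.0
```

Run:
```python
from h import *
c=cam('wrist');dump(c,'w11.pkl')
p,s=pose()[1:];print(p,s['force'],s['opening'],s['gripper_force'])
im=cv2.cvtColor(c['image'],cv2.COLOR_RGB2GRAY)
aty=lambda q,x:(lambda o,d:o+d*(x-o[0])/d[0])(*ray(c,*q))
for z in (.088,.102):
  r=int(round(proj(c,[.570,.10,z])[1]));row=im[r].astype(int)
  print(z,r,[(u,round(onz(c,u,r,z)[1],4),row[u]) for u in range(180,290,2)])
```

```text
[0.56563582 0.08429295 0.09444847] [-0.47062697 -0.11399803  0.00089963] 0.02916771218434148 0.0
0.088 227 [(180, np.float64(0.135), np.int64(77)), (182, np.float64(0.1337), np.int64(82)), (184, np.float64(0.1324), np.int64(79)), (186, np.float64(0.1312), np.int64(73)), (188, np.float64(0.1299), np.int64(97)), (190, np.float64(0.1286), np.int64(154)), (192, np.float64(0.1273), np.int64(152)), (194, np.float64(0.1261), np.int64(151)), (196, np.float64(0.1248), np.int64(129)), (198, np.float64(0.1235), np.int64(101)), (200, np.float64(0.1222), np.int64(133)), (202, np.float64(0.121), np.int64(139)), (204, np.float64(0.1197), np.int64(139)), (206, np.float64(0.1184), np.int64(136)), (208, np.float64(0.1171), np.int64(138)), (210, np.float64(0.1159), np.int64(140)), (212, np.float64(0.1146), np.int64(75)), (214, np.float64(0.1133), np.int64(79)), (216, np.float64(0.112), np.int64(84)), (218, np.float64(0.1108), np.int64(99)), (220, np.float64(0.1095), np.int64(109)), (222, np.float64(0.1082), np.int64(106)), (224, np.float64(0.1069), np.int64(109)), (226, np.float64(0.1057), np.int64(109
[... 2882 characters left out ...]
, np.float64(0.0865), np.int64(47)), (258, np.float64(0.0853), np.int64(47)), (260, np.float64(0.0841), np.int64(26)), (262, np.float64(0.0829), np.int64(64)), (264, np.float64(0.0817), np.int64(108)), (266, np.float64(0.0806), np.int64(105)), (268, np.float64(0.0794), np.int64(103)), (270, np.float64(0.0782), np.int64(105)), (272, np.float64(0.077), np.int64(92)), (274, np.float64(0.0758), np.int64(131)), (276, np.float64(0.0746), np.int64(125)), (278, np.float64(0.0734), np.int64(108)), (280, np.float64(0.0723), np.int64(108)), (282, np.float64(0.0711), np.int64(103)), (284, np.float64(0.0699), np.int64(34)), (286, np.float64(0.0687), np.int64(29)), (288, np.float64(0.0675), np.int64(89))]
```

The button shows about 10 mm behind the flange, so it is fully out. The collar is at the sleeve face and the fingers are free. I lift away.

Emit:
{"fn": "play_rows", "kwargs": {
  "targets": [0,0,-0.5,0,0,0,-1.5,0,0,0,-3,0,0,0,-6,0,0,0,-9,0,0,0,-12,0,0,0,-12,0,0,0,-12,0]
}}

```text
t: 23.33
tool_pos: [0.5571, 0.0853, 0.2185]
orientation: [3.13, 0.015, 0.151]
force: [0.4, -0.4, -0.3]
opening: 0.0293
gripper_force: 0.0
```

Run:
```python
from h import *
c=cam('wrist');p,s=pose()[1:];print(p,s['force'],s['t'])
# flange (darkest) & button columns along pin axis top
im=cv2.cvtColor(c['image'],cv2.COLOR_RGB2GRAY)
P=[(round(y,4),int(im[int(round(v)),int(round(u))])) for y in np.arange(.06,.14,.002) for u,v in [proj(c,[.566,y,.093])] if 0<=u<512 and 0<=v<384]
print(P)
```

```text
[0.55597098 0.08515481 0.2161156 ] [ 0.57407301 -0.67376249 -1.26302461] 23.3833
[(np.float64(0.06), 168), (np.float64(0.062), 170), (np.float64(0.064), 168), (np.float64(0.066), 169), (np.float64(0.068), 168), (np.float64(0.07), 166), (np.float64(0.072), 154), (np.float64(0.074), 204), (np.float64(0.076), 151), (np.float64(0.078), 107), (np.float64(0.08), 189), (np.float64(0.082), 196), (np.float64(0.084), 62), (np.float64(0.086), 54), (np.float64(0.088), 49), (np.float64(0.09), 45), (np.float64(0.092), 105), (np.float64(0.094), 187), (np.float64(0.096), 184), (np.float64(0.098), 182), (np.float64(0.1), 181), (np.float64(0.102), 184), (np.float64(0.104), 181), (np.float64(0.106), 184), (np.float64(0.108), 182), (np.float64(0.11), 181), (np.float64(0.112), 184), (np.float64(0.114), 182), (np.float64(0.116), 183), (np.float64(0.118), 185), (np.float64(0.12), 182), (np.float64(0.122), 189), (np.float64(0.124), 168), (np.float64(0.126), 184), (np.float64(0.128), 162), (np.float64(0.13), 71), (np.float64(0.132), 168), (np.float64(0.134), 169), (np.float64(0.136), 176), (np.float64(0.138), 177), (np.float64(0.14), 177)]
```

Emit:
{"fn": "play_rows", "kwargs": {
  "targets": [0,0,0,0,0,0,0,0]
}}

```text
t: 23.55
tool_pos: [0.5545, 0.085, 0.2129]
orientation: [3.13, 0.014, 0.137]
force: [-0.4, -0.4, 0.2]
opening: 0.0285
gripper_force: 0.0
```

```bash
python3 -c "
from h import *
print(workorder.close_job())"
```

```text
the job is handed in; nothing more can be done
None
```

The job is handed in at 23.6 s: bar pushed home, pin through with its collar at the sleeve and button measured fully out (lock not pull-tested), arm clear; no verdict came back, and I viewed 12 pictures against the limit of 10.

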